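Bring the open vial under the dispensing needle

ROBOT

A 6-joint arm with a two-finger parallel gripper is mounted at the origin on the work surface. World frame = base frame: x ahead of the robot, y to its left, z up, the work surface at z = 0. Lengths are in mm, angles in rad, forces in N, time in s.
With the tool pointing down it reaches from about 275 to 750 mm from the base axis. Payload 10.2 kg.
Tool frame: the origin (TCP) lies between the finger pads; the fingertips stand 22 mm ahead of it and the grasp point (between the pads) lies 3 mm ahead of it (ctrl.nose_length is the distance from the TCP to the fingertips, in mm); y points along the fingers, z is the direction in which the jaws open and shut, and the axes are right-handed (so a half turn about y gives the same grasp; the last joint's range is limited). The gripper opens to 85 mm and grips with 20 to 120 N. Pads are 22 mm wide; open, the fingers measure 114 mm over their backs; the gripper's body (76 mm by 85 mm) begins 54 mm behind the grasp point. The pads swing forward as they close: fully open they stand 13 mm farther back than shut.
Start: joints at [-1.46, 0.313, 1.498, -0, 1.331, -0.223], TCP at [171.996, -496.033, 253.294] pointing down, gripper open.
Joint ranges: [-2.94, 2.94], [-0.97, 2.17], [0.19, 2.56], [-1.23, 4.37], [0.02, 3.11], [-2.88, 2.88]. Speed limits (rad/s): [2.39, 2.39, 3.01, 3.14, 3.14, 3.14].

INTERFACE

Orientations are given as a unit quaternion [w, x, y, z].
In Python, from rig import ctrl, eyes, models gives the robot as it stands.
- The arm moves only by the shell command python3 -m crank 'ROWS' [FORCE]. ROWS is JSON, a list of rows, each an object with "dp": the shift along the tool's x, y, z in mm, a list of three; "roll": the turn about the tool's y in rad; "gripper": the closure in counts, from 0 (fully open) to 255 (shut). A call has 1 to 10 rows; each row is the pose to reach, as a shift and turn from the pose commanded when the call began, along the tool's axes at that moment; what a row does not reach only later rows make up. A row lasts 1/12 s, in which the tool goes at most 41.7 mm and 7.16 degrees, less where a joint would pass 70% of its speed; a pose out of reach is approached as far as the arm can. A call with a gripper value outside its range is refused whole. The fingers move at their own pace and stop on an object; FORCE is the grip in N (left out, the last holds). Time passes only in rows, so rows that repeat a pose let the fingers close. It gives the time, the measured TCP pose, the force and the opening at its end, in the units of the state.
- ctrl.sense(): the state, without advancing time (a new reading comes with each control period).
- eyes.capture(name): name is "side" or "top" or "wrist"; returns a dict with "color" (400x640x3 uint8, red, green, blue), "fx", "fy", "cx", "cy" (pixels), "R" (3x3) and "t" (3): a world point X has camera coordinates R X + t. Camera axes: x right, y down, z forward; pixel columns grow to the right and rows downward; lengths in mm; the calibration is good to about 2 mm. A picture is of the moment at which its call begins. There is no depth.
- ctrl.finish_job(): hands the job in, once; it reports no verdict.
Trained networks look in a picture, given as the dict that the camera call returned (one of the last four; its "shot" number tells which), for a name from the list of things; names that differ only in an ending like _2 or _b are one class to them, and where a whole thing is asked for, a point or a joint stands for the part that bears it (a point fixed in the world has none). Each returns a list of dicts, best first, with "confidence" (0 to 1); they miss things now and then, are a little off and sometimes report something else, mostly with a low value. They report only what shows in the picture. A call takes as long as a camera call. They do not tell look-alikes from the thing itself.
- models.spot_in(picture, label): "extent" ([centre column, centre row, width, height] in pixels, round what is visible of it).
- models.spot_point(picture, label): "centre" ([column, row] in pixels: a listed point, or the origin of a listed thing).
The state is a dict: "time_s": time; "joints": joint angles; "dq": joint speeds; "tau": joint torques, N m; "eef_pos": TCP position; "ee_rot": TCP orientation; "force": force on the tool from outside, world axes, zero at the start; "wrist_torque": the same for the moment, N m; "grip_width": opening from 0.0 (shut) to 1.0 (fully open).
Only numpy, scipy, OpenCV 4.12 (cv2) and the standard library are available. Lean on these libraries where they do the work, as an engineer would, in place of code of your own. Each camera call takes 0.05 s, during which the arm holds its last target. There are 200 camera calls.

TASK

Slide the vial rack along the bench, without lifting it, until the one vial that has no cap stands centred under the dispenser's needle, ready to be filled, then let go of it. Keep the vials standing in their cells, and do not touch the dispenser or disturb the cork ring, the bottle and the loose cap.

Things in the scene. Friction and masses are not known exactly. Their poses are not given: they have to be found in the camera images.
- rack_center (a point): Middle of the loose white plastic vial rack, half-way up: a box 200 mm long (x axis), 42 mm wide (y), 38 mm high, with plain upright sides, flat on the bench (this point is 19 mm above it). The vials stand in the half at its +x end; the half at its -x end is empty and can be gripped across the 42 mm width. The +x end starts pointing away from the robot, turned up to 30 degrees. 0.15 to 0.33 kg.
- open_vial_mouth (a point): Centre of the mouth, at the rim, of the one vial without a cap: amber glass, body 28 mm across, 61 mm high, bare neck 19 mm across, opening 15 mm across. It stands upright, with 1 mm of play, in one of the three cells at the rack's +x end. This point is 65 mm above the bench; z runs up the vial's axis.
- capped_a_top (a point): Top centre of a vial of the same kind closed with a black screw cap 25 mm across; 67.5 mm above the bench. It stands in another of the three cells at the rack's +x end; z runs up its axis.
- capped_b_top (a point): Top centre of the other capped vial, just like the first; z runs up its axis.
- needle_tip (a point): Lower end of the dispenser's fixed vertical steel needle, 3 mm thick and 38 mm long, 77 mm above the bench: 12 mm above the open vial's rim, 9 mm above the caps. Over it a hub and holder 9 to 13 mm thick; from 157 to 202 mm up a clamp block 25 mm wide, its thumb screw reaching 29 mm to +y, and a rod and thin steel line running to -y (dispenser's axes).
- dispenser: The bench dispenser, fixed. Origin on the bench straight below the needle tip. In its axes: stand foot y -110 to -190, x -55 to +35 mm, 12 mm high; column at y -150 mm, 210 mm high; white housing with pump head y -174 to -410, x -70 to +105 mm, 140 mm high, control panel facing -x; beside it a supply bottle y -430 to -520 mm, steel line up to 205 mm. Its -y axis points to the robot's right, turned up to 15 degrees.
- cork_ring_center (a point): Middle of a cork flask ring lying flat on the bench, 90 mm across and 26 mm high; a bystander.
- bottle_center (a point): Middle of an amber reagent bottle with a paper label, 68 mm across and 150 mm high; a bystander.
- loose_cap_center (a point): Middle of the open vial's black cap, lying on the bench with its white liner up, 25 mm across and 13.5 mm high; a bystander.
- rack: The same vial rack; origin at the centre of its underside, axes as for its middle. One row of six square cells with centres at x = -82, -49, -16, +16, +49 and +82 mm; the three vials stand in the last three, in any order.
There are look-alikes about, which are no part of the job. What is shaped like the part that bears capped_a_top but purple or turquoise is not meant.

How it is judged:
By the outcome, as a careful person would: the job done as asked, in the order asked, and still so for the second after the job is handed in, with the robot touching nothing.
It also fails if it takes over 42 s, if anything falls off the work surface, if the arm or the gripper's body presses on something with over 40 N, if the wrist force passes 120 N, or if a joint passes its speed limit or range.

## Working session

There is one attempt and no reset: what is moved stays moved. The work goes in short steps, Python scripts to look and compute and a shell command to move; the robot and the scene stay as the last step left them, time stands still between calls to the robot, and variables do not carry over. Pictures are saved under pics/ and viewed, about 8 in all and at most 12, crops included, and the job is handed in when it is done.

```bash
mkdir -p pics; cat > h.py <<'E'
import numpy as np, cv2
from rig import ctrl, eyes, models
def save(p,n,crop=None,s=1):
    im=p["color"][:,:,::-1]
    if crop: a,b,c,d=crop; im=im[b:d,a:c]
    cv2.imwrite("pics/"+n,cv2.resize(im,None,fx=s,fy=s,interpolation=cv2.INTER_CUBIC))
def back(p,uv,z):
    R=np.array(p["R"]);t=np.array(p["t"]);c=-R.T@t
    d=R.T@np.array([(uv[0]-p["cx"])/p["fx"],(uv[1]-p["cy"])/p["fy"],1])
    return c+d*(z-c[2])/d[2]
def proj(p,X):
    q=np.array(p["R"])@np.array(X,float)+np.array(p["t"])
    return np.array([p["fx"]*q[0]/q[2]+p["cx"],p["fy"]*q[1]/q[2]+p["cy"]])
def tri(obs):
    A=[];b=[]
    for p,uv in obs:
        R=np.array(p["R"]);t=np.array(p["t"])
        for r,v,c,f in((0,uv[0],p["cx"],p["fx"]),(1,uv[1],p["cy"],p["fy"])):
            k=(v-c)/f; A.append(R[r]-k*R[2]); b.append(k*t[2]-t[r])
    return np.linalg.lstsq(np.array(A),np.array(b),rcond=None)[0]
E
python3 - <<'E'
from h import *
H=dict(rack_center=19,open_vial_mouth=65,capped_a_top=67.5,needle_tip=77,dispenser=0,cork_ring_center=13,bottle_center=75,loose_cap_center=7,rack=0)
ps={}
for n in("top","side"):
    p=eyes.capture(n);ps[n]=p
    print(n,"cam",np.round(-np.array(p["R"]).T@np.array(p["t"])),p["fx"])
    for k,z in H.items():
        for d in models.spot_point(p,k)[:4]:
            print(k,round(d["confidence"],2),np.round(d["centre"],1),np.round(back(p,d["centre"],z),1))
a=np.hstack([ps["top"]["color"]]);save(ps["top"],"top.png",s=1.25);save(ps["side"],"side.png",s=1.25)
print(ctrl.sense())
E
```

```text
top cam [601. 195. 927.] 469.49000457983107
rack_center 0.6 [337.  255.4] [536.9 139.3  19. ]
open_vial_mouth 0.52 [347.3 231.8] [582.6 121.9  65. ]
open_vial_mouth 0.31 [334. 250.] [550.1 147.3  65. ]
capped_a_top 0.61 [286.4 254.8] [544.  234.3  67.5]
capped_a_top 0.58 [256.3 234.4] [582.5 288.2  67.5]
capped_a_top 0.5 [341.5 248.1] [553.3 133.7  67.5]
dispenser 0.74 [340.4 249.2] [547.4 131.1   0. ]
cork_ring_center 0.76 [365.  128.2] [783.8  76.2  13. ]
bottle_center 0.85 [170.2 216.2] [619.8 441.6  75. ]
loose_cap_center 0.68 [266.9 153.6] [739.2 270.6   7. ]
rack 0.68 [337.1 250.8] [544.5 137.7   0. ]
side cam [ 556. -278.  608.] 391.9393718428411
rack_center 0.69 [265.6 265.7] [540.3 134.7  19. ]
open_vial_mouth 0.86 [292.4 248.9] [590.2 126.7  65. ]
capped_a_top 0.82 [261.3 210.5] [547.9 224.4  67.5]
capped_a_top 0.66 [275. 186.] [581.4 283.7  67.5]
capped_a_top 0.55 [273.  250.5] [557.4 128.7  67.5]
needle_tip 0.62 [330.  362.9] [608.  -79.4  77. ]
cork_ring_center 0.56 [404.9 271.5] [781.6  72.8  13. ]
cork_ring_center 0.2 [310.5 247.8] [627.1 160.6  13. ]
bottle_center 0.6
[... 170 characters left out ...]
43.6 135.5   0. ]
{'time_s': 1.0, 'joints': array([-1.46041394e+00,  3.12883193e-01,  1.49770387e+00,  1.05060383e-05,
        1.33101782e+00, -2.23446867e-01]), 'dq': array([-2.36124653e-03,  5.78553160e-04,  9.63784200e-04, -8.46471951e-04,
       -7.79063106e-04,  6.32039824e-05]), 'tau': array([-5.59141972e-04, -4.12169123e+01, -2.59904248e+01, -2.28600352e-04,
        4.32233901e-04, -2.55344793e-05]), 'eef_pos': array([ 171.99081682, -496.02865412,  253.30132289]), 'ee_rot': array([ 0.11748216, -0.11747447,  0.69728371, -0.69727549]), 'force': array([ 0.66287323, -0.07121528,  0.17440068]), 'wrist_torque': array([ 0.03166903, -0.03943673, -0.04321755]), 'grip_width': 1.000166822327222}
```

View pics/top.png

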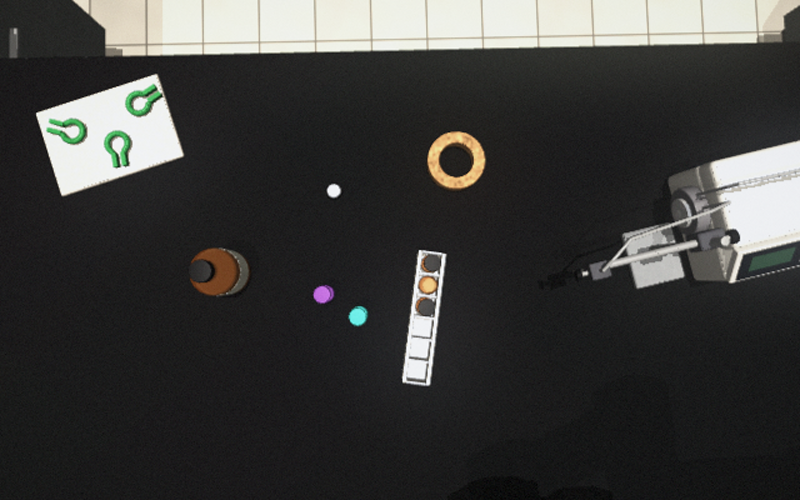

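View pics/side.png

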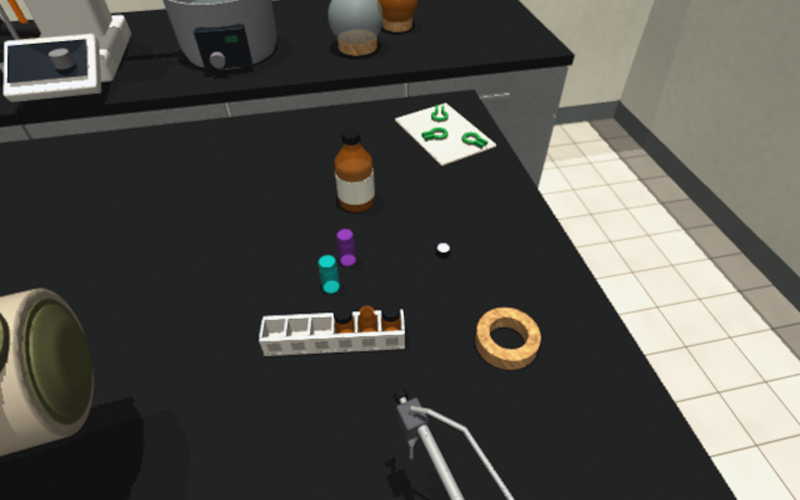

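The top view shows the white rack at about (425,318), pointing away from the robot. The vial with no cap, an amber mouth at (428,285), is the middle of the three. The side view agrees, with the amber neck at (367,312) between black caps at (344,322) and (391,315). The purple and turquoise vials are look-alikes standing outside the rack. Next I'm checking the needle and the open vial in one enlarged crop.

```bash
python3 - <<'E'
from h import *
t=eyes.capture("top");s=eyes.capture("side")
def c(p,a,b): return cv2.resize(p["color"][b:b+60,a:a+80,::-1],(400,300),interpolation=cv2.INTER_CUBIC)
im=np.vstack([np.hstack([c(t,420,195),c(s,295,325)]),np.hstack([c(t,300,195),c(s,250,225)])])
cv2.imwrite("pics/crops.png",im)
for n,p in(("t",t),("s",s)):
  for k in("needle_tip","open_vial_mouth","dispenser"):
    print(n,k,[(round(d["confidence"],2),np.round(d["centre"],1)) for d in models.spot_point(p,k)[:3]])
q=ctrl.sense()["ee_rot"]
from scipy.spatial.transform import Rotation as Ro
print(Ro.from_quat([q[1],q[2],q[3],q[0]]).as_matrix().round(4))
print([proj(t,(608,-79,z)) for z in(77,115,180)])
E
```

```text
t needle_tip [(0.87, array([456.7, 217.1]))]
t open_vial_mouth [(0.51, array([344.6, 230.5]))]
t dispenser []
s needle_tip [(0.92, array([328.9, 364.6]))]
s open_vial_mouth [(0.76, array([293.4, 248.3]))]
s dispenser [(0.24, array([295.4, 247.1]))]
[[-0.9448 -0.      0.3276]
 [-0.3276 -0.     -0.9448]
 [ 0.     -1.      0.    ]]
[array([457.77868303, 214.79888219]), array([464.7862959 , 214.43094424]), array([478.41503482, 213.71536101])]
```

View pics/crops.png

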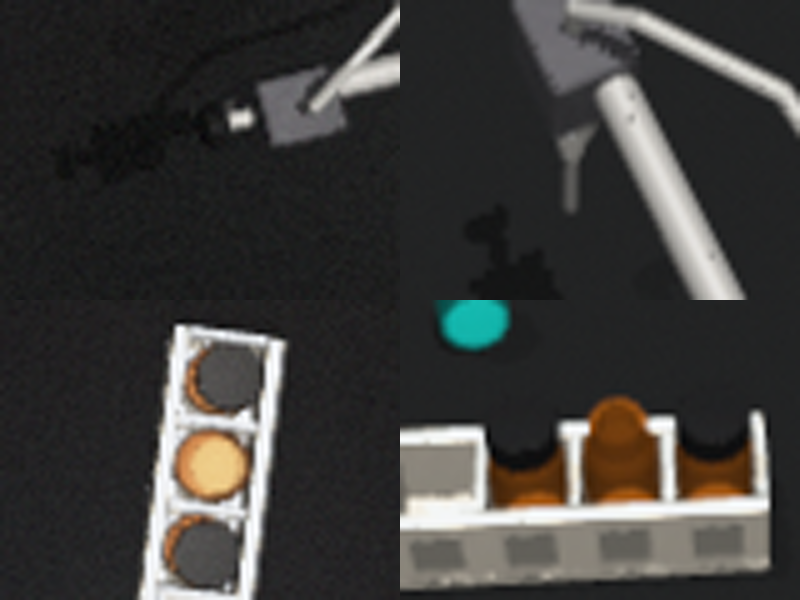

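The crops confirm it: the middle vial in the rack shows a bare, bright amber mouth at top (343,227) and side (293,247). In the side view the needle tip is at about (329,367). Now I'm measuring the rack pose.

```bash
cat >> h.py <<'E'
def rack(p,box=(300,190,370,320)):
    a,b,c,d=box
    im=p["color"][b:d,a:c].astype(int); m=((im.min(2)>120)&(im.max(2)-im.min(2)<50)).astype(np.uint8)
    m=cv2.morphologyEx(m,cv2.MORPH_CLOSE,np.ones((15,15)))
    cs=cv2.findContours(m,0,2)[0]; r=cv2.boxPoints(cv2.minAreaRect(max(cs,key=cv2.contourArea)))+[a,b]
    return np.array([back(p,q,38)[:2] for q in r]),r
E
python3 - <<'E'
from h import *
p=eyes.capture("top");w,r=rack(p);print(r.round(1),w.round(1),w.mean(0))
o=w[np.argsort(w[:,0])];v=o[2:].mean(0)-o[:2].mean(0);print("len",np.linalg.norm(v),"wid",np.linalg.norm(o[2]-o[3]),"yaw",np.degrees(np.arctan2(v[1],v[0])))
s=eyes.capture("side")
print("needle side",back(s,(329,367),77),"mouth side",back(s,(293.4,247.4),65),"mouth top",back(p,(343,227.4),65))
E
```

```text
[[321.  305.8]
 [334.3 199.3]
 [356.6 202.1]
 [343.3 308.5]] [[445.4 173.2]
 [644.1 142.3]
 [637.7 100.2]
 [439.  131.7]] [541.54449851 136.84219519]
len 201.15546065691393 wid 42.61655746536915 yaw -8.921318851902551
needle side [605.49041536 -84.38896651  77.        ] mouth side [592.3893481  129.50628362  65.        ] mouth top [590.81793198 129.57610273  65.        ]
```

```bash
python3 -m crank '[{"dp":[-502,100,-506],"roll":0.489,"gripper":0},{"dp":[-502,100,-506],"roll":0.489,"gripper":0},{"dp":[-502,100,-506],"roll":0.489,"gripper":0},{"dp":[-502,100,-506],"roll":0.489,"gripper":0},{"dp":[-502,100,-506],"roll":0.489,"gripper":0},{"dp":[-502,100,-506],"roll":0.489,"gripper":0},{"dp":[-502,100,-506],"roll":0.489,"gripper":0},{"dp":[-502,100,-506],"roll":0.489,"gripper":0},{"dp":[-502,100,-506],"roll":0.489,"gripper":0},{"dp":[-502,100,-506],"roll":0.489,"gripper":0}]' 40
cat >> h.py <<'E'
from scipy.spatial.transform import Rotation as Ro
def togo(target,yaw=None):
    s=ctrl.sense();q=s["ee_rot"];M=Ro.from_quat([q[1],q[2],q[3],q[0]]).as_matrix()
    z=M[:,2];a=np.degrees(np.arctan2(z[1],z[0]))+90   # rack yaw held by jaws (z=-rack y)
    r=None if yaw is None else -np.radians((yaw-a+90)%180-90)
    print("t",s["time_s"],"pos",s["eef_pos"].round(1),"jaw yaw",a.round(2),"dp",(M.T@(np.array(target)-s["eef_pos"])).round(1),"roll",r,"F",s["force"].round(1),"w",round(s["grip_width"],3),"q",s["joints"].round(2))
E
python3 -c "
from h import *
togo((480.3,146.4,130),-8.9)"
```

```text
time_s: 2.33
eef_pos: [350.9, -122.3, 195.5]
ee_rot: [0.055, -0.055, -0.705, 0.705]
force: [1.6, -0.8, 0.1]
grip_width: 0.997
t 2.3333 pos [ 350.9 -122.3  195.5] jaw yaw -8.92 dp [ -86.1   65.4 -285.6] roll -0.00034189998682054547 F [ 1.6 -0.8  0.1] w 0.997 q [-0.65  0.03  2.   -0.    1.11  1.07]
```

```bash
python3 -m crank '[{"dp":[-86,65,-286],"roll":0,"gripper":0},{"dp":[-86,65,-286],"roll":0,"gripper":0},{"dp":[-86,65,-286],"roll":0,"gripper":0},{"dp":[-86,65,-286],"roll":0,"gripper":0},{"dp":[-86,65,-286],"roll":0,"gripper":0},{"dp":[-86,65,-286],"roll":0,"gripper":0},{"dp":[-86,65,-286],"roll":0,"gripper":0},{"dp":[-86,65,-286],"roll":0,"gripper":0},{"dp":[-86,65,-286],"roll":0,"gripper":0},{"dp":[-86,65,-286],"roll":0,"gripper":0}]'
python3 -c "
from h import *
togo((480.3,146.4,29),-8.9)
p=eyes.capture('wrist');save(p,'w1.png')
for y in (21,-21):
  for x in(-100,100):
    c,s=np.cos(np.radians(-8.9)),np.sin(np.radians(-8.9)); print(proj(p,(541.5+c*x-s*y,136.8+s*x+c*y,38)).round())
"
```

```text
time_s: 3.17
eef_pos: [479.5, 145.1, 130.2]
ee_rot: [0.055, -0.054, -0.705, 0.705]
force: [-1.0, -0.9, -0.1]
grip_width: 0.995
t 3.1667 pos [479.5 145.1 130.2] jaw yaw -8.82 dp [ -0.7 101.2  -1.4] roll 0.001459417645098667 F [-1.  -0.9 -0.1] w 0.995 q [ 0.06  0.4   1.73 -0.    1.02  1.78]
[289. 256.]
[280. -30.]
[339. 256.]
[348. -30.]
```

View pics/w1.png

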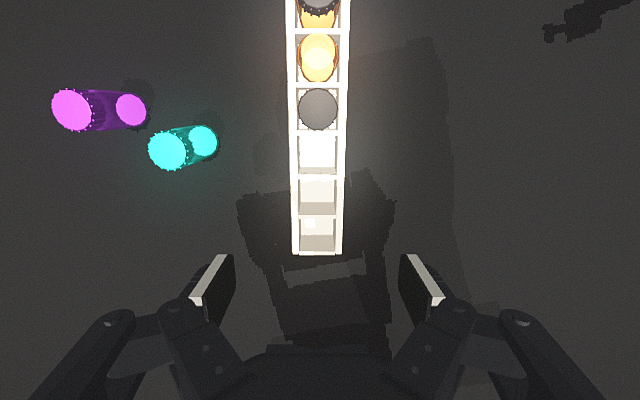

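The wrist view shows the rack's empty end at (294–343, 254), centred between the open pads and well clear of the turquoise vial at (170,150). I'll descend and grip.

```bash
python3 -m crank '[{"dp":[0,35,0],"roll":0,"gripper":0},{"dp":[0,65,0],"roll":0,"gripper":0},{"dp":[0,85,0],"roll":0,"gripper":0},{"dp":[0,97,0],"roll":0,"gripper":0},{"dp":[0,101,0],"roll":0,"gripper":0},{"dp":[0,101,0],"roll":0,"gripper":60},{"dp":[0,101,0],"roll":0,"gripper":80},{"dp":[0,101,0],"roll":0,"gripper":100},{"dp":[0,101,0],"roll":0,"gripper":120},{"dp":[0,101,0],"roll":0,"gripper":140}]' 40
python3 -m crank '[{"dp":[0,0,0],"roll":0,"gripper":160},{"dp":[0,0,0],"roll":0,"gripper":160},{"dp":[0,0,0],"roll":0,"gripper":160},{"dp":[0,0,0],"roll":0,"gripper":160}]' 40
python3 - <<'E'
from h import *
togo((480,145,29),-8.9)
p=eyes.capture("top");s=eyes.capture("side")
for n,q in(("t",p),("s",s)):
  print(n,[(d["confidence"],np.round(d["centre"],1),back(q,d["centre"],65).round(1)) for d in models.spot_point(q,"open_vial_mouth")[:2]])
cr=lambda p,a,b: cv2.resize(p["color"][b:b+75,a:a+100,::-1],(400,300),interpolation=cv2.INTER_CUBIC)
cv2.imwrite("pics/g.png",np.hstack([cr(p,290,190),cr(s,240,215)]))
E
```

```text
time_s: 4.05
eef_pos: [480.2, 145.0, 30.5]
ee_rot: [-0.054, 0.055, 0.705, -0.705]
force: [-1.8, -1.9, 6.7]
grip_width: 0.487
time_s: 4.38
eef_pos: [480.2, 145.0, 30.5]
ee_rot: [-0.054, 0.055, 0.705, -0.705]
force: [-1.6, -2.3, 7.3]
grip_width: 0.482
t 4.3833 pos [480.2 145.   30.5] jaw yaw -8.9 dp [ 0.2  1.5 -0. ] roll 6.89873421126045e-05 F [-1.6 -2.3  7.3] w 0.482 q [ 0.06  0.56  1.79 -0.    0.78  1.79]
t [(0.71, array([345.4, 228.9]), array([588. , 125.3,  65. ])), (0.59, array([336.9, 255.2]), array([540.5, 142.3,  65. ]))]
s [(0.79, array([293.4, 248. ]), array([592.2, 128.2,  65. ]))]
```

View pics/g.png

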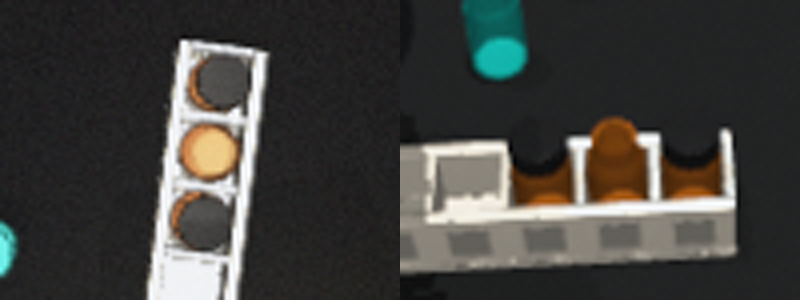

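The rack is gripped: the pads are 41 mm apart and all three vials stand. The crops put the open mouth at top (342,228) and side (293,247), as before. Now I'll slide it most of the way.

```bash
python3 -m crank '[{"dp":[-1,0,4],"roll":0,"gripper":160},{"dp":[-3,0,12],"roll":0,"gripper":160},{"dp":[-5,0,24],"roll":0,"gripper":160},{"dp":[-9,0,40],"roll":0,"gripper":160},{"dp":[-13,0,57],"roll":0,"gripper":160},{"dp":[-17,0,74],"roll":0,"gripper":160},{"dp":[-21,0,91],"roll":0,"gripper":160},{"dp":[-25,0,108],"roll":0,"gripper":160},{"dp":[-28,0,125],"roll":0,"gripper":160},{"dp":[-32,0,140],"roll":0,"gripper":160}]' 
python3 -m crank '[{"dp":[-3,0,15],"roll":0,"gripper":160},{"dp":[-6,0,28],"roll":0,"gripper":160},{"dp":[-9,0,38],"roll":0,"gripper":160},{"dp":[-10,0,44],"roll":0,"gripper":160},{"dp":[-10,0,46],"roll":0,"gripper":160},{"dp":[-10,0,46],"roll":0,"gripper":160},{"dp":[-10,0,46],"roll":0,"gripper":160}]'
python3 - <<'E'
from h import *
togo((493,-45,30.5),-8.9)
p=eyes.capture("top");s=eyes.capture("side")
for n,q in(("t",p),("s",s)):
 for k,z in(("open_vial_mouth",65),("needle_tip",77)):
  print(n,k,[(round(d["confidence"],2),np.round(d["centre"],1),back(q,d["centre"],z).round(1)) for d in models.spot_point(q,k)[:2]])
cr=lambda p,a,b: cv2.resize(p["color"][b:b+75,a:a+50,::-1],(400,600),interpolation=cv2.INTER_CUBIC)
cv2.imwrite("pics/m.png",np.hstack([cr(p,430,185),cr(s,300,320)]))
E
```

```text
time_s: 5.42
eef_pos: [490.1, 1.5, 30.5]
ee_rot: [-0.054, 0.055, 0.705, -0.705]
force: [-1.0, 6.5, 7.5]
grip_width: 0.488
time_s: 6.0
eef_pos: [493.2, -45.7, 30.5]
ee_rot: [0.054, -0.056, -0.705, 0.705]
force: [0.3, -1.2, 5.2]
grip_width: 0.486
t 6.0 pos [493.2 -45.7  30.5] jaw yaw -8.88 dp [ 0.3 -0.  -0.6] roll 0.00036820700423767077 F [ 0.3 -1.2  5.2] w 0.486 q [-0.33  0.55  1.81 -0.    0.77  1.4 ]
t open_vial_mouth [(0.77, array([448.8, 222.7]), array([594. , -65.6,  65. ])), (0.33, array([433.6, 240.6]), array([562. , -36.1,  65. ]))]
t needle_tip [(0.73, array([457.9, 217.2]), array([603.6, -79. ,  77. ])), (0.35, array([444.3, 234.8]), array([572.5, -52.8,  77. ]))]
s open_vial_mouth [(0.85, array([325.7, 351.7]), array([606.8, -58.6,  65. ]))]
s needle_tip []
```

View pics/m.png

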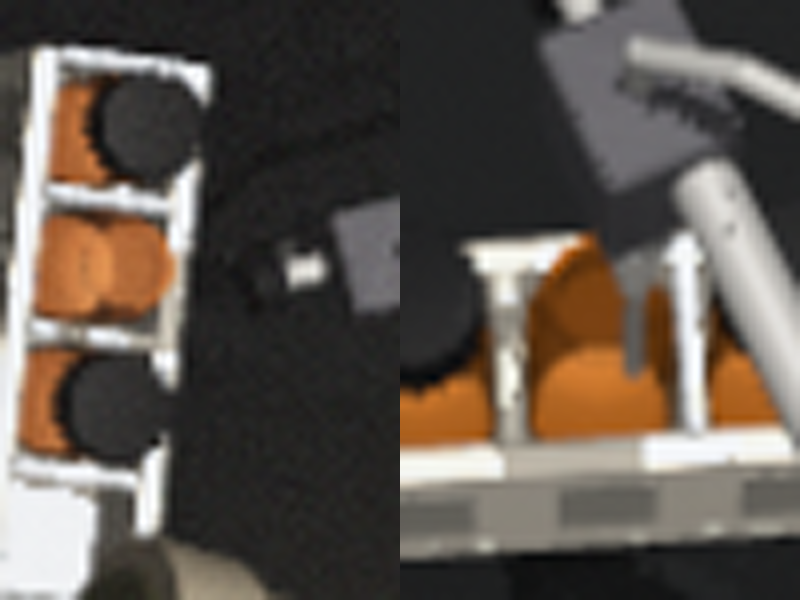

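```bash
python3 - <<'E'
from h import *
p=eyes.capture("top");s=eyes.capture("side")
print("clamp top",back(p,(480.6,216.4),202),"mouth top",back(p,(447.5,218.1),65),"needle side",back(s,(329.4,366.9),77))
print("side px per mm x,y:",proj(s,(606,-84,77))-proj(s,(605,-84,77)),proj(s,(605,-83,77))-proj(s,(605,-84,77)))
print("side hub top z115",proj(s,(605.5,-84,115)),proj(s,(605.5,-84,77)))
# overlay of predicted rim at mouth estimate, and rim if under needle
im=cv2.resize(s["color"][320:395,290:365,::-1],(600,600),interpolation=cv2.INTER_CUBIC)
def ring(x,y,z,r,c):
    q=np.array([(proj(s,(x+r*np.cos(a),y+r*np.sin(a),z))-[290,320]+0.5)*8 for a in np.linspace(0,6.28,40)])
    cv2.polylines(im,[q.astype(np.int32)],True,c,1)
ring(604.5,-61.4,65,9.5,(0,255,0));ring(605.5,-84,65,9.5,(255,255,0));ring(605.5,-84,77,1.5,(255,0,255))
cv2.imwrite("pics/ov.png",im)
E
```

```text
clamp top [603.54884039 -74.13386467 202.        ] mouth top [602.54544626 -63.57507413  65.        ] needle side [606.03944066 -84.37649331  77.        ]
side px per mm x,y: [ 0.73218469 -0.16502045] [-0.16861999 -0.74611617]
side hub top z115 [329.22770258 355.16387446] [328.94114023 366.70776293]
```

View pics/ov.png

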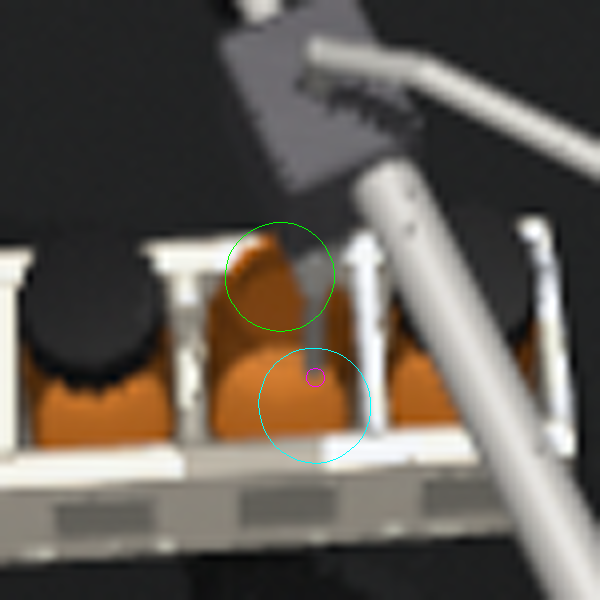

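```bash
python3 - <<'E'
from h import *
s=eyes.capture("side");w=eyes.capture("wrist")
print("side px clamp top centre seen ~(328.6,332)",back(s,(328.6,332),202),[proj(s,(605.5,y,z)).round(1) for y in(-84,-76) for z in(157,202)])
print("wristcam",-np.array(w["R"]).T@np.array(w["t"]),[ (y,z,proj(w,(605.5,y,z)).round(1)) for y in(-84,-76) for z in(77,115)],proj(w,(604,-63.5,65)))
for k in("needle_tip","open_vial_mouth"): print(k,[(round(d["confidence"],2),np.round(d["centre"],1)) for d in models.spot_point(w,k)[:3]])
save(w,"w2.png",s=1.25)
E
```

```text
side px clamp top centre seen ~(328.6,332) [601.69925364 -93.52387139 202.        ] [array([329.6, 340.8]), array([330. , 323.2]), array([328.1, 334.5]), array([328.4, 316.6])]
wristcam [572.8307054  -58.16642115 151.45749802] [(-84, 77, array([413.2, -72.4])), (-84, 115, array([ 562.6, -350.6])), (-76, 77, array([375.3, -65.2])), (-76, 115, array([ 465.1, -328.2]))] [317.62598125 -21.33188862]
needle_tip []
open_vial_mouth []
```

View pics/w2.png

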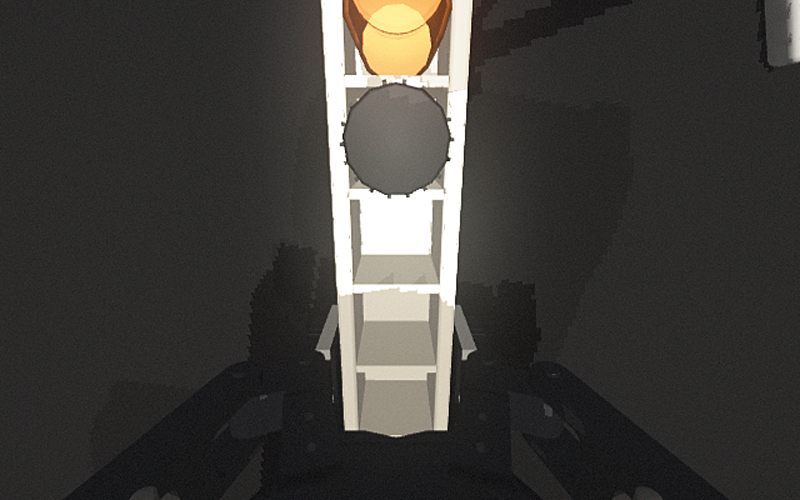

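The wrist view shows the open vial at the top edge, (400,30), and the near capped vial at (397,140), both standing. The needle is out of that view. In the side overlay the needle tip is at about (329,367), and in world terms the mouth is about 20.5 mm short of it in y and 1 mm in x. The two cameras agree once the clamp's visible side face is allowed for. I'll do the last slide now.

```bash
python3 -m crank '[{"dp":[-1,0,3],"roll":0,"gripper":160},{"dp":[-2,0,8],"roll":0,"gripper":160},{"dp":[-3,0,13],"roll":0,"gripper":160},{"dp":[-4,0,18],"roll":0,"gripper":160},{"dp":[-4,0,20],"roll":0,"gripper":160},{"dp":[-4,0,20],"roll":0,"gripper":160},{"dp":[-4,0,20],"roll":0,"gripper":160}]'
cat > ov.py <<'E'
from h import *
import sys
t=eyes.capture("top");s=eyes.capture("side");out=[]
for p,(a,b) in((s,(304,330)),(t,(434,190))):
    im=cv2.resize(p["color"][b:b+50,a:a+50,::-1],(400,400),interpolation=cv2.INTER_CUBIC)
    raw=im.copy()
    def ring(x,y,z,r,c):
        q=np.array([(proj(p,(x+r*np.cos(i),y+r*np.sin(i),z))-[a,b]+0.5)*8 for i in np.linspace(0,6.28,40)])
        cv2.polylines(im,[q.astype(np.int32)],True,c,1)
    ring(605.7,-84.2,65,9.5,(255,255,0));ring(605.7,-84.2,77,1.5,(255,0,255))
    out.append(im if p is t else np.hstack([raw,im]))
cv2.imwrite("pics/"+sys.argv[1],cv2.resize(np.hstack(out),(1200,400))[:, :800] if len(sys.argv)>2 else out[0])
cv2.imwrite("pics/top_"+sys.argv[1],out[1])
for n,q in(("t",t),("s",s)):
 for k,z in(("open_vial_mouth",65),("capped_a_top",67.5),("needle_tip",77)):
  print(n,k,[(round(d["confidence"],2),np.round(d["centre"],1),back(q,d["centre"],z).round(1)) for d in models.spot_point(q,k)[:4]])
togo((494,-65,30.5),-8.9)
E
python3 ov.py f1.png
```

```text
time_s: 7.18
eef_pos: [494.0, -65.7, 30.5]
ee_rot: [0.054, -0.055, -0.705, 0.705]
force: [-0.8, 0.9, 6.6]
grip_width: 0.483
t open_vial_mouth [(0.48, array([459.1, 217.5]), array([603.1, -85.1,  65. ])), (0.34, array([458.3, 197.8]), array([639.4, -85.3,  65. ]))]
t capped_a_top [(0.63, array([258.6, 234.8]), array([581.7, 284. ,  67.5])), (0.61, array([289. , 253.6]), array([546.1, 229.5,  67.5])), (0.57, array([454.2, 236.5]), array([568.5, -73.7,  67.5]))]
t needle_tip [(0.84, array([458.5, 212.8]), array([611.6, -80.5,  77. ]))]
s open_vial_mouth [(0.81, array([330.7, 370.5]), array([607.8, -85. ,  65. ]))]
s capped_a_top [(0.81, array([303.8, 369.3]), array([572.5, -76.6,  67.5])), (0.8, array([259.5, 212.7]), array([544.1, 219.7,  67.5])), (0.68, array([273.9, 185.6]), array([579.4, 285.3,  67.5]))]
s needle_tip [(0.79, array([331.2, 364.6]), array([609.1, -82. ,  77. ])), (0.49, array([303.6, 375.3]), array([570.6, -87.6,  77. ]))]
t 7.5833 pos [494.  -65.7  30.5] jaw yaw -8.86 dp [ 0.1 -0.  -0.7] roll 0.0007138943274957924 F [0.5 0.6 6.1] w 0.488 q [-0.37  0.56  1.8   0.    0.78  1.36]
```

View pics/f1.png

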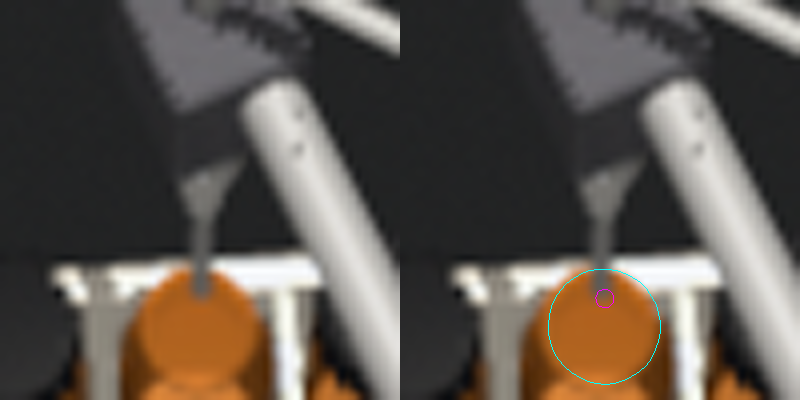

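In the side view the open vial's rim (crop 140–262 × 268–385) matches the ring predicted under the needle, and the tip at (202,297) sits over its middle to within about 1 mm. Now I'll let go and retreat.

```bash
python3 -m crank '[{"dp":[0,0,0],"roll":0,"gripper":100},{"dp":[0,0,0],"roll":0,"gripper":80},{"dp":[0,0,0],"roll":0,"gripper":60},{"dp":[0,0,0],"roll":0,"gripper":40},{"dp":[0,0,0],"roll":0,"gripper":30},{"dp":[0,0,0],"roll":0,"gripper":30},{"dp":[0,0,0],"roll":0,"gripper":30},{"dp":[0,0,0],"roll":0,"gripper":30}]'
python3 -m crank '[{"dp":[0,-8,0],"roll":0,"gripper":30},{"dp":[0,-25,0],"roll":0,"gripper":30},{"dp":[0,-50,0],"roll":0,"gripper":30},{"dp":[0,-80,0],"roll":0,"gripper":30},{"dp":[10,-110,0],"roll":0,"gripper":30},{"dp":[35,-130,0],"roll":0,"gripper":30},{"dp":[65,-140,0],"roll":0,"gripper":30},{"dp":[90,-140,0],"roll":0,"gripper":30},{"dp":[100,-140,0],"roll":0,"gripper":30},{"dp":[100,-140,0],"roll":0,"gripper":30}]'
python3 ov.py f2.png
python3 - <<'E'
import cv2,numpy as np
from h import *
t=eyes.capture("top")
a=cv2.resize(cv2.imread("pics/f2.png"),(800,400));b=cv2.imread("pics/top_f2.png")
c=cv2.resize(t["color"][60:340,120:520,::-1],(400,280))
d=np.zeros((400,800,3),np.uint8);d[:280,:400]=c;d[:,400:]=b
cv2.imwrite("pics/fin.png",cv2.resize(np.vstack([a,d]),(600,600)))
E
```

```text
time_s: 8.25
eef_pos: [493.3, -65.5, 29.4]
ee_rot: [-0.055, 0.055, 0.705, -0.705]
force: [-0.2, 0.2, 0.8]
grip_width: 0.88
time_s: 9.08
eef_pos: [393.0, -49.6, 170.2]
ee_rot: [0.055, -0.055, -0.705, 0.705]
force: [0.8, -0.2, -0.8]
grip_width: 0.879
t open_vial_mouth [(0.52, array([459. , 218.7]), array([600.9, -84.8,  65. ])), (0.29, array([447. , 245.1]), array([553.1, -60.5,  65. ]))]
t capped_a_top [(0.6, array([255.9, 236.8]), array([578.2, 289. ,  67.5])), (0.57, array([267.1, 154. ]), array([729.4, 265.3,  67.5])), (0.54, array([288.3, 255.7]), array([542.3, 230.9,  67.5])), (0.47, array([455.8, 234.1]), array([572.8, -76.8,  67.5]))]
t needle_tip [(0.95, array([458.3, 212.4]), array([612.3, -80.1,  77. ])), (0.18, array([365.3, 127.7]), array([771.9,  84. ,  77. ]))]
s open_vial_mouth [(0.71, array([326.7, 365.8]), array([603.9, -77.8,  65. ]))]
s capped_a_top [(0.92, array([259.6, 211.3]), array([544.6, 223.1,  67.5])), (0.82, array([273.8, 187.9]), array([578.4, 278.9,  67.5])), (0.6, array([304.4, 371.8]), array([572.7, -80. ,  67.5]))]
s needle_tip [(0.88, array([325.4, 364.7]), array([601.5, -80.4,  77. ])), (0.49, array([293.2, 390.7]), array([ 554.1, -103.5,   77. ]))]
t 9.4833 pos [394.8 -50.2 169.3] jaw yaw -8.88 dp [-100.3  138.7   -0.7] roll 0.000292493066805659 F [-1.2 -0.1 -0.2] w 0.882 q [-0.42  0.13  1.97 -0.    1.04  1.3 ]
```

View pics/fin.png

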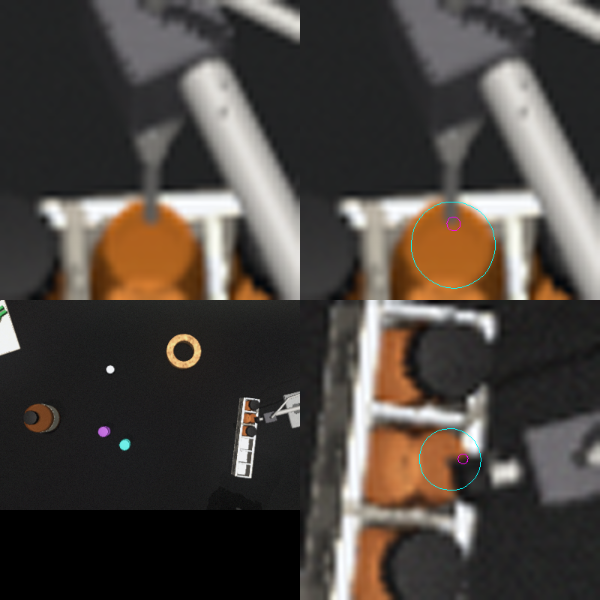

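The final picture matches the one before release. Rim and needle line up in the side view, all three vials stand, and the ring, bottle, loose cap and look-alike vials are where they were. Handing in.

```bash
python3 -c "
from rig import ctrl
print(ctrl.finish_job())"
```

```text
the job is handed in; nothing more can be done
None
```

I slid the rack about 210 mm along the bench until the one uncapped vial, the middle of the three, stood under the needle. Then I opened the gripper, backed off to 170 mm height and 100 mm towards the robot, and handed the job in at about 9.5 s.

**Centring:** after release, the side camera shows the vial's rim on the outline predicted for a vial exactly under the needle, with the tip over its middle to about 1 mm. The top camera cannot see the needle tip. Its view of the rim sat about 2–3 mm to one side of that outline. The clamp is off by a similar amount in that view, so I put this down to calibration.

**Disagreements:** the trained networks' needle and mouth positions scattered by up to about 8 mm, so I relied on the pixel overlay instead. The wrist camera did not show the needle.

**Other checks:** the vials stayed in their cells. The cork ring, bottle and loose cap looked unmoved in the last top view. The wrist force read below 11 N each time I checked.

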